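Slide the loaded goods tray into the lipped display stand

TASK

Take the wooden tray of small goods by its upright middle handle and slide it, through the flared brass mouth and under the two brass lips, into the dark display stand until it is fully home against the back stop. The three small goods must all finish standing upright in the tray. Leave the candlestick, the painted vase and the green jar where they are.

Things in the scene. Friction and masses are not known exactly. Their poses are not given: they have to be found in the camera images.
- tray: Loose light-wood open tray with blue lining, 180 mm long (x) by 130 mm wide (y), about 0.4 kg plus 0.2 kg of goods; symmetric, either end may go in first. Origin: centre of its underside; z up. Floor 6 mm thick; walls 10 mm thick, 30 mm high. A 12 mm thick divider runs along x through the middle. Two goods stand in the +y half, one in the -y half.
- tray_handle (a point): Middle of the top edge of the tray's handle, 100 mm above the tray's underside; axes as the tray's. The handle is a flat upright board in the middle of the divider: 90 mm long (x from -45 to +45), 12 mm thick (y).
- stand: Dark wooden display stand fixed to the table. Origin: centre of its underside; x is the direction in which the tray slides in, z up. Plinth 250 mm (x) by 200 mm (y), 20 mm high; the tray slides on its flat top. Channel 136 mm wide between side walls (inner faces y = +-68), from x = -60 to the face of the back stop at x = +105; walls and stop stand 36 mm above the plinth.
- stand_home (a point): Where the tray's origin is when the tray is fully home: on the plinth's top (20 mm above the table), 90 mm in front of the back stop; axes as the stand's.
- stand_mouth (a point): Middle of the channel's entrance, on the plinth's top, 75 mm before stand_home; axes as the stand's. Here begin the brass lips on both walls: inner edges y = +-59.5, underside 36 mm and top 41 mm above the plinth, so 30 mm tray walls pass under and the handle between. Ahead of it, brass guide plates 36 mm high flare out to y = +-86 at 55 mm before the mouth.
- brass_pot: Small brass pot in the tray, 32 mm across, 46 mm tall; origin at the centre of its underside, z up its axis.
- blue_vase: Small blue ceramic vase in the tray, 34 mm across, 48 mm tall; origin at the centre of its underside, z up its axis.
- scent_bottle: Small amber glass scent bottle in the tray, 34 mm across, 48 mm tall; origin at the centre of its underside, z up its axis.
- candlestick: Bystander: brass candlestick, foot 90 mm across, 170 mm tall; origin at the centre of its underside.
- painted_vase: Bystander: white ceramic vase with two blue bands, 104 mm across, 125 mm tall; origin at the centre of its underside.
- green_jar: Bystander: green glass jar with brass cap, 66 mm across, 100 mm tall; origin at the centre of its underside.
Things that resemble listed ones, but are neither listed nor needed, are in the scene too. Leave any pink, purple or turquoise look-alike of the tray alone.

How it is judged:
By the outcome, as a careful person would: the job done as asked, in the order asked, and still so for the second after the job is handed in, with the robot touching nothing.
It also fails if it takes over 51 s, if anything falls off the work surface, if the arm or the gripper's body presses on something with over 40 N, if the wrist force passes 120 N, or if a joint passes its speed limit or range.

ROBOT

A 6-joint arm with a two-finger parallel gripper is mounted at the origin on the work surface. World frame = base frame: x ahead of the robot, y to its left, z up, the work surface at z = 0. Lengths are in m, angles in rad, forces in N, time in s.
With the tool pointing down it reaches from about 0.375 to 0.9 m from the base axis. Payload 3.1 kg.
Tool frame: the origin (TCP) lies at the very end of the fingers, on their centre line; the grasp point (between the pads) lies 19 mm behind it; z points along the fingers, y is the line along which they close (so a half turn about z gives the same grasp; the last joint's range is limited). The gripper opens to 85 mm and grips with 20 to 120 N. Pads are 22 mm wide; open, the fingers measure 114 mm over their backs; the gripper's body (76 mm by 85 mm) begins 54 mm behind the grasp point. The pads swing forward as they close: fully open they stand 13 mm farther back than shut.
Start: joints at [-1.419, 0.527, 1.433, -0, 1.181, -0.178], TCP at [0.203, -0.591, 0.231] pointing down, gripper open.
Joint ranges: [-3.08, 3.08], [-0.75, 2.2], [0.22, 2.44], [-1.43, 4.57], [0, 2.65], [-2.85, 2.85]. Speed limits (rad/s): [2.79, 2.79, 3.14, 3.14, 3.14, 3.14].

INTERFACE

Orientations are given as a unit quaternion [x, y, z, w].
In Python, from station import manip, vision gives the robot as it stands.
- The arm moves only by the tool drive_tool, never from a script. Its argument "deltas" is a list that holds one entry, the list of rows, each a list of 4 numbers: the shift along the tool's x, y, z in mm, then the turn about the tool's z in rad. A call has 1 to 5 rows; each row is the pose to reach, as a shift and turn from the pose commanded when the call began, along the tool's axes at that moment; what a row does not reach only later rows make up. A row lasts 1/12 s, in which the tool goes at most 41.7 mm and 7.16 degrees, less where a joint would pass 70% of its speed; a pose out of reach is approached as far as the arm can. A call with a gripper value outside its range is refused whole. "jaw" is the finger opening in mm, from 0 to 85.4, set as the call begins (left out, the last holds). The fingers move at their own pace and stop on an object; "force" is the grip in N (left out, the last holds). Time passes only in rows, so rows that repeat a pose let the fingers close. It gives the time, the measured TCP pose, the force, the opening and the grip force at its end, in the units of the state.
- manip.sense(): the state, without advancing time (a new reading comes with each control period).
- vision.snapshot(name): name is "side" or "top" or "wrist"; returns the picture (480x640x3 uint8, red, green, blue); there is no depth.
- vision.camera_model(name): a dict with "camera_matrix" (3x3 intrinsics, pixels), "D" ([k1, k2, p1, p2, k3] as OpenCV has them; the pictures are not rectified), "rvec" (rotation vector, rad) and "tvec" (3), from world to camera coordinates, as OpenCV has them. Camera axes: x right, y down, z forward; pixel columns grow to the right and rows downward; lengths in m; the calibration is good to about 2 mm. A picture is of the moment at which its call begins: read the wrist's pose just before it. camera_model takes no time and is no camera call; for the wrist camera it gives the pose at the moment of the call.
- manip.sign_off(): hands the job in; it is judged then, once.
The state is a dict: "t": time; "q": joint angles; "qd": joint speeds; "tau": joint torques, N m; "tcp_pos": TCP position; "tool_rot": TCP orientation; "force": force on the tool from outside, world axes, zero at the start; "ft_torque": the same for the moment, N m; "finger_gap": opening from 0.0 (shut) to 1.0 (fully open); "gripper_force": force on a finger pad.
Only numpy, scipy, OpenCV 4.12 (cv2) and the standard library are available. Lean on these libraries where they do the work, as an engineer would, in place of code of your own. Each camera call takes 0.05 s, during which the arm holds its last target. There are 200 camera calls.

## Working session

There is one attempt and no reset: what is moved stays moved. The work goes in short steps, Python scripts to look and compute and a tool call to move; the robot and the scene stay as the last step left them, time stands still between calls to the robot, and variables do not carry over. Pictures are saved under pics/ and viewed, at most 10 in all, crops included, and the job is handed in when it is done.

Besides the shell and the picture viewer there is one more tool, called after ">>>" as name(argument=value, ...) on one line, values as JSON. drive_tool: Moves the arm, as the interface text tells. Its arguments: {"type":"object","properties":{"deltas":{"type":"array"},"jaw":{"type":"number"},"force":{"type":"number"}},"required":["deltas"]}

```bash
mkdir -p pics; ls; python3 - <<'E'
from station import manip, vision
import cv2,numpy as np
print(manip.sense())
a=[]
for n in("side","top"):
    im=vision.snapshot(n)[:,:,::-1]; cv2.imwrite(f"pics/{n}0.png",im)
    m=vision.camera_model(n); print(n,m)
E
```

```text
pics
{'t': 0.0, 'q': array([-1.41849274e+00,  5.28466936e-01,  1.43392038e+00, -1.39428998e-05,
        1.18138983e+00, -1.78493463e-01]), 'qd': array([ 1.22175720e-04, -6.22460965e-04, -1.91316050e-03,  3.98923411e-05,
       -1.19819188e-03,  9.63106530e-04]), 'tau': array([ 4.74012450e-04, -4.42347050e+01, -1.78026241e+01,  8.16370800e-06,
        8.46911338e-03, -3.55904405e-06]), 'tcp_pos': array([ 0.20291458, -0.59037831,  0.2303274 ]), 'tool_rot': array([ 9.86351793e-01,  1.64647950e-01,  7.85637540e-06, -1.09223473e-03]), 'force': array([-0.11019602,  0.19997765,  0.26882265]), 'ft_torque': array([-0.02980604,  0.00977057, -0.03430889]), 'gripper_force': 0.0, 'finger_gap': 1.004484907276624}
side {'camera_matrix': array([[613.70168182,   0.        , 316.55753355],
       [  0.        , 613.70168182, 246.7074231 ],
       [  0.        ,   0.        ,   1.        ]]), 'D': array([-0.02532907,  0.        ,  0.        ,  0.        ,  0.        ]), 'rvec': array([ 2.18728714, -0.35431558,  0.16041216]), 'tvec': array([-0.53917224,  0.17900013,  1.35622131])}
top {'camera_matrix': array([[445.65096442,   0.        , 327.53715624],
       [  0.        , 445.65096442, 242.59184515],
       [  0.        ,   0.        ,   1.        ]]), 'D': array([0.01578245, 0.        , 0.        , 0.        , 0.        ]), 'rvec': array([ 2.13982686, -2.19047053,  0.12414309]), 'tvec': array([-0.03267906,  0.55294917,  1.20326831])}
```

View pics/side0.png

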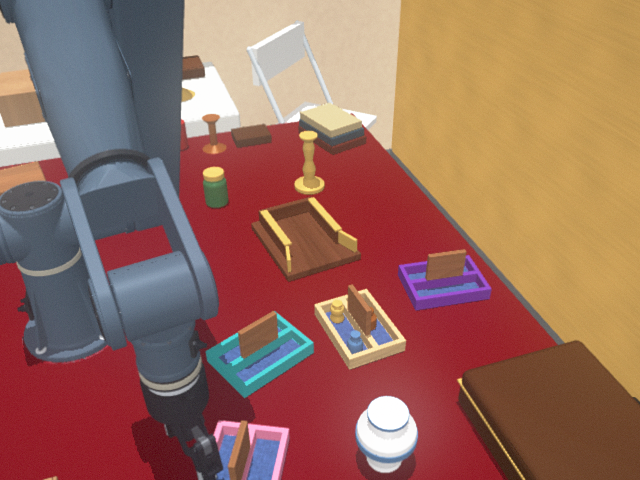

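View pics/top0.png

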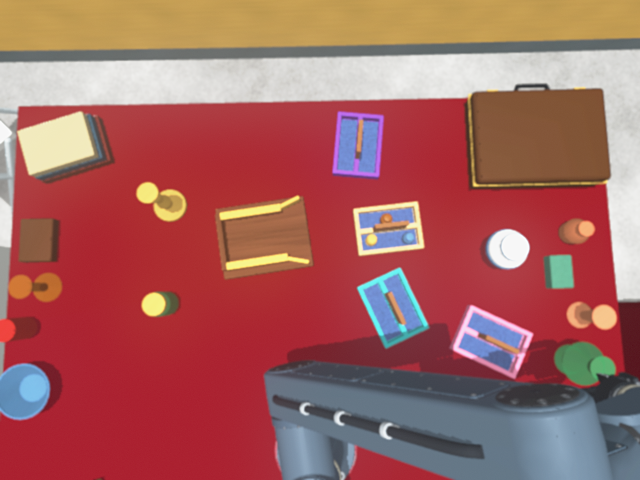

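The light-wood tray with goods is at top (388,228) and side (360,327). The turquoise (392,308), pink (492,340) and purple (358,145) ones are look-alikes. The stand is at top (265,237), with its flared mouth facing right, towards the tray. I'll confirm with a crop and measure.

```bash
cat > h.py <<'E'
import cv2,numpy as np
def cast(m,px,z):
    K=m["camera_matrix"];R=cv2.Rodrigues(m["rvec"])[0];t=m["tvec"].ravel()
    u=cv2.undistortPoints(np.float64(px).reshape(-1,1,2),K,m["D"]).reshape(-1,2)
    d=np.c_[u,np.ones(len(u))]@R; c=-R.T@t
    return c+d*((z-c[2])/d[:,2])[:,None]
def tri(ms,pxs):
    A=[];b=[]
    for m,p in zip(ms,pxs):
        c0=cast(m,[p],0)[0];c1=cast(m,[p],.5)[0];d=(c1-c0)/np.linalg.norm(c1-c0)
        P=np.eye(3)-np.outer(d,d);A.append(P);b.append(P@c0)
    return np.linalg.lstsq(np.vstack(A),np.hstack(b),rcond=None)[0]
def mask(im,lo,hi):
    return cv2.inRange(cv2.cvtColor(im,cv2.COLOR_BGR2HSV),np.array(lo),np.array(hi))
E
python3 - <<'E'
import cv2,numpy as np
t=cv2.imread("pics/top0.png");s=cv2.imread("pics/side0.png")
a=cv2.resize(t[185:285,205:435],None,fx=3.4,fy=3.4,interpolation=cv2.INTER_CUBIC)[:,:782]
b=cv2.resize(s[190:370,240:420],(250,250))
c=np.zeros((600,800,3),np.uint8);c[:a.shape[0],:a.shape[1]]=a;c[345:595,:250]=b
cv2.imwrite("pics/crop1.png",c)
h=cv2.cvtColor(t,cv2.COLOR_BGR2HSV)
for p in [(356,225),(390,208),(375,250),(421,230),(250,212),(250,263),(292,203),(302,262),(270,240),(220,240),(395,225)]:print(p,h[p[1],p[0]])
E
```

```text
(356, 225) [ 26  74 249]
(390, 208) [ 22  98 238]
(375, 250) [ 24  50 251]
(421, 230) [ 17 105 244]
(250, 212) [ 29 116 247]
(250, 263) [ 29 109 247]
(292, 203) [ 19 145 163]
(302, 262) [ 23 145 242]
(270, 240) [ 10 141 168]
(220, 240) [ 11 142 167]
(395, 225) [ 12 135 210]
```

View pics/crop1.png

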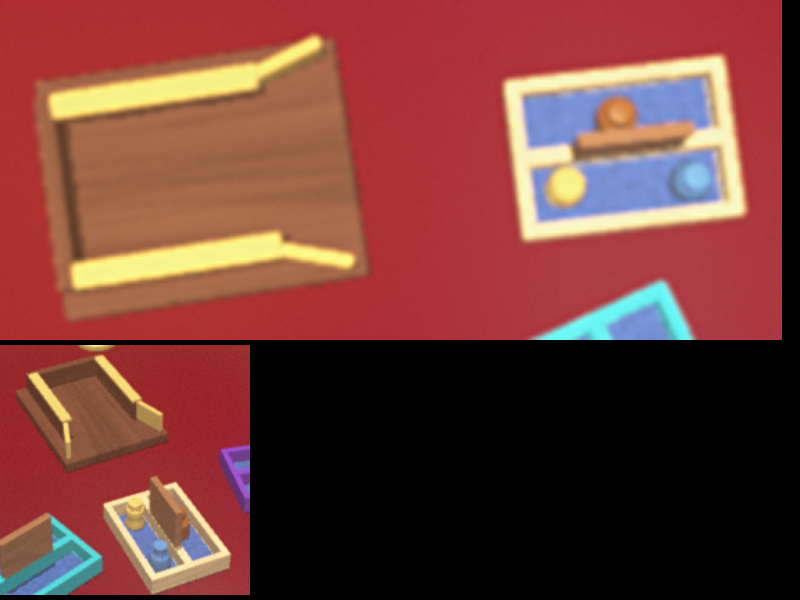

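```bash
python3 - <<'E'
from station import vision
from h import *
np.set_printoptions(precision=4,suppress=True)
t=cv2.imread("pics/top0.png");mt=vision.camera_model("top");ms=vision.camera_model("side")
# tray
m=mask(t,(14,25,190),(34,150,255)); roi=np.zeros_like(m);roi[190:265,345:432]=255
c=max(cv2.findContours(m&roi,0,2)[0],key=cv2.contourArea)
w=cast(mt,c.reshape(-1,2)+0.,.03)[:,:2]
r=cv2.minAreaRect(np.float32(w*1000));print("tray",r)
# stand brass
roi[:]=0;roi[190:285,210:318]=255
m=mask(t,(17,70,190),(34,190,255))&roi
cs=sorted(cv2.findContours(m,0,2)[0],key=cv2.contourArea)[-2:]
for k in cs:
    print("brass",cv2.contourArea(k),cv2.boundingRect(k)); print(np.c_[cv2.approxPolyDP(k,1.5,True).reshape(-1,2),cast(mt,cv2.approxPolyDP(k,1.5,True).reshape(-1,2)+0.,.061)[:,:2]*1000])
# plinth
m=mask(t,(6,60,60),(34,255,255))&roi
m=cv2.morphologyEx(m,cv2.MORPH_OPEN,np.ones((3,3)))
k=max(cv2.findContours(m,0,2)[0],key=cv2.contourArea);k=cv2.convexHull(k)
k=cv2.approxPolyDP(k,3,True).reshape(-1,2)
print("plinth",np.c_[k,cast(mt,k+0.,.02)[:,:2]*1000])
# handle top ends
e=np.array([[577,142],[693,128.]])/3.4+[205,185]
print("handle@.1",cast(mt,e,.1)*1000)
E
```

```text
tray ((589.0171508789062, -214.90924072265625), (132.74090576171875, 183.3350372314453), 5.379377841949463)
brass 507.5 (219, 196, 81, 24)
[[299.     197.     675.7832  29.5245]
 [296.     196.     678.7513  37.6722]
 [280.     204.     657.5451  81.6262]
 [220.     212.     639.1452 244.8468]
 [219.     216.     628.1877 247.5241]
 [220.     219.     619.8759 244.7906]
 [278.     211.     638.3126  87.2953]]
brass 539.0 (226, 253, 84, 17)
[[309.     261.     500.0333   5.5227]
 [283.     253.     523.2554  75.1208]
 [226.     262.     502.5894 228.3284]
 [226.     268.     486.4764 228.2923]
 [233.     269.     483.3498 209.5621]
 [286.     260.     504.1762  67.2912]
 [304.     263.     494.9658  19.055 ]]
plinth [[302.     197.     684.5402  23.4489]
 [312.     265.     491.6388  -1.0247]
 [225.     278.     461.3449 240.1952]
 [216.     209.     655.657  265.8737]]
handle@.1 [[ 583.1866 -170.023   100.    ]
 [ 592.0081 -259.9464  100.    ]]
```

The wrist picture comes next. A helper will compute the deltas.

```bash
cat > go.py <<'E'
import sys,numpy as np
from station import manip
from scipy.spatial.transform import Rotation as R
# target x y z(mm) yaw of tool x axis (deg)
def d(x,y,z,yaw):
    s=manip.sense();r=R.from_quat(s["tool_rot"]);M=r.as_matrix()
    v=M.T@(np.array([x,y,z])-s["tcp_pos"]*1000)
    a=np.degrees(np.arctan2(M[1,0],M[0,0]));w=(yaw-a+180)%360-180
    print("t %.2f"%s["t"],"tcp",np.round(s["tcp_pos"]*1000,1),"yaw %.2f"%a,"tilt",np.round(M[:2,2],4),"F",np.round(s["force"],1),"gap %.1f gf %.1f"%(s["finger_gap"]*85.4,s["gripper_force"]))
    print("delta",np.round(v,1),"turn %.4f"%-np.radians(w),"qd/q",np.round(s["q"],2))
if __name__=="__main__": d(*map(float,sys.argv[1:]))
E
python3 go.py 588 -215 230 95.5
```

```text
t 0.10 tcp [ 202.9 -590.5  230.4] yaw 18.95 tilt [-0.0003  0.002 ] F [-0.2  0.9 -0.1] gap 85.5 gf 0.0
delta [ 486.1 -230.     1.1] turn -1.3360 qd/q [-1.42  0.53  1.43 -0.    1.18 -0.18]
```

>>> drive_tool(deltas=[[[33,-15,0,-0.09],[66,-31,0,-0.18],[99,-46,0,-0.27],[132,-62,0,-0.36],[165,-77,0,-0.45]]])

```text
t: 0.52
tcp_pos: [0.3347, -0.463, 0.2308]
tool_rot: [0.924, 0.382, 0.0, -0.001]
force: [0.5, -0.4, 0.1]
finger_gap: 1.002
gripper_force: 0.0
```

```bash
python3 go.py 588 -215 230 95.5
```

```text
t 0.52 tcp [ 334.7 -463.   230.8] yaw 44.95 tilt [-0.0005  0.0013] F [ 0.5 -0.4  0.1] gap 85.6 gf 0.0
delta [354.4   3.5   1. ] turn -0.8822 qd/q [-1.14  0.46  1.57  0.    1.12 -0.35]
```

>>> drive_tool(deltas=[[[37,0,0,-0.09],[74,1,0,-0.18],[111,1,0,-0.27],[148,1,0,-0.36],[185,2,0,-0.45]]])

```text
t: 0.93
tcp_pos: [0.4676, -0.334, 0.231]
tool_rot: [0.815, 0.579, -0.0, -0.001]
force: [0.6, 0.1, 0.3]
finger_gap: 1.0
gripper_force: 0.0
```

```bash
python3 go.py 588 -215 230 95.5
```

```text
t 0.93 tcp [ 467.6 -334.   231. ] yaw 70.77 tilt [-0.0008  0.0008] F [0.6 0.1 0.3] gap 85.4 gf 0.0
delta [152.1  74.4   1. ] turn -0.4317 qd/q [-0.81  0.46  1.56  0.    1.12 -0.48]
```

>>> drive_tool(deltas=[[[36,18,0,-0.1],[72,36,0,-0.2],[108,53,0,-0.3],[140,68,0,-0.4],[152,74,0,-0.43]]])

```text
t: 1.35
tcp_pos: [0.59, -0.2131, 0.2309]
tool_rot: [0.672, 0.741, 0.001, -0.0]
force: [0.9, 0.1, 1.1]
finger_gap: 0.999
gripper_force: 0.0
```

>>> drive_tool(deltas=[[[0,0,0,0]]])

```text
t: 1.43
tcp_pos: [0.5891, -0.2143, 0.2307]
tool_rot: [0.673, 0.74, 0.0, -0.0]
force: [-0.2, 0.0, -0.2]
finger_gap: 0.999
gripper_force: 0.0
```

```bash
python3 go.py 588 -215 230 95.5; python3 - <<'E'
from station import vision
import cv2,numpy as np,pickle
m=vision.camera_model("wrist");im=vision.snapshot("wrist")[:,:,::-1];cv2.imwrite("pics/w1.png",im)
pickle.dump(m,open("w1.pkl","wb"));R=cv2.Rodrigues(m["rvec"])[0];print(-R.T@m["tvec"],m["camera_matrix"][0,0])
E
```

```text
t 1.43 tcp [ 589.1 -214.3  230.7] yaw 95.43 tilt [0.0001 0.0008] F [-0.2  0.  -0.2] gap 85.3 gf 0.0
delta [-0.5 -1.2  0.7] turn -0.0012 qd/q [-0.53  0.53  1.43  0.    1.18 -0.62]
[ 0.58174035 -0.13776342  0.37348693] 371.4498143506506
```

View pics/w1.png

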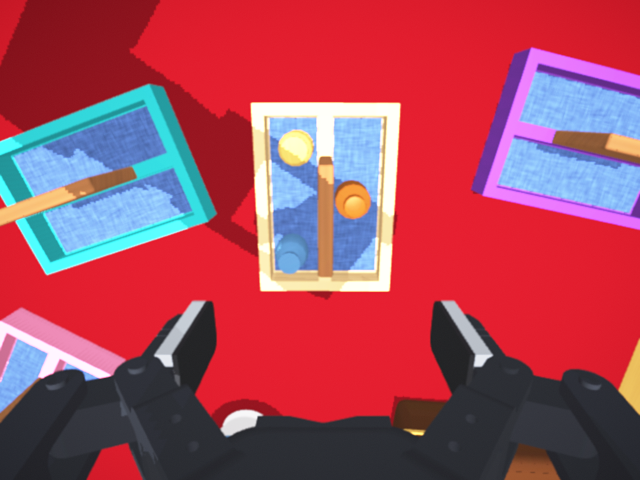

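The wrist view shows the tray at the centre: rim x 251–400, y 103–291. The handle's top edge runs from (326,165) to (326,276). I'll triangulate it with the top view.

```bash
python3 - <<'E'
from station import vision
from h import *
import pickle
np.set_printoptions(precision=1,suppress=True)
w=cv2.imread("pics/w1.png");mw=pickle.load(open("w1.pkl","rb"));mt=vision.camera_model("top")
h=mask(w,(5,110,90),(20,255,255));roi=np.zeros_like(h);roi[150:285,316:336]=255
k=max(cv2.findContours(h&roi,0,2)[0],key=cv2.contourArea);print("handle",cv2.minAreaRect(k),cv2.boundingRect(k))
for a,b in (((374.7,226.8),(326,166)),((408.8,222.6),(325.5,276))): print(tri([mt,mw],[a,b])*1000, cast(mw,[b],.1)*1000)
m=mask(w,(10,20,170),(34,140,255));roi[:]=0;roi[90:300,240:410]=255
k=max(cv2.findContours(m&roi,0,2)[0],key=cv2.contourArea)
print("rect",cv2.minAreaRect(np.float32(cast(mw,k.reshape(-1,2)+0.,.03)[:,:2]*1000)))
k=cv2.approxPolyDP(cv2.convexHull(k),4,True).reshape(-1,2);print(np.c_[k,cast(mw,k+0.,.03)*1000])
t=cv2.imread("pics/top0.png")
E
```

```text
handle ((325.0, 216.5), (121.0, 16.0), 90.0) (317, 156, 17, 122)
[ 588.1 -174.2   65.8] [[ 587.4 -170.5  100. ]]
[ 595.3 -263.1   85.5] [[ 595.6 -257.3  100. ]]
rect ((591.204345703125, -213.97804260253906), (131.7230987548828, 181.6569061279297), 5.345780849456787)
[[ 399.   103.   647.1 -118.1   30. ]
 [ 389.   289.   664.8 -296.    30. ]
 [ 261.   290.   535.3 -309.5   30. ]
 [ 251.   103.   518.1 -130.5   30. ]]
```

```bash
python3 - <<'E'
from station import vision
from h import *
import pickle
np.set_printoptions(precision=1,suppress=True)
s=cv2.imread("pics/side0.png");mw=pickle.load(open("w1.pkl","rb"));ms=vision.camera_model("side")
m=mask(s,(3,90,40),(16,210,200));roi=np.zeros_like(m);roi[280:340,340:382]=255
k=max(cv2.findContours(m&roi,0,2)[0],key=cv2.contourArea);k=cv2.approxPolyDP(cv2.convexHull(k),1.5,True).reshape(-1,2);print(k.tolist())
R=cv2.Rodrigues
def proj(p):return cv2.projectPoints(np.float64(p),ms["rvec"],ms["tvec"],ms["camera_matrix"],ms["D"])[0].reshape(-1,2)
print(proj([[.587,-.170,.1],[.595,-.258,.1]]))
d=np.array([-.0935,.9956,0]);n=np.array([.9956,.0935,0]);c=np.array([.5905,-.2143,.03])
print(proj([c+a*.09*d+b*.065*n for a in(1,-1) for b in(1,-1)]))
print("far-end h:",tri([ms,mw],[k[k.sum(1).argmin()],(326,163)])*1000)
cv2.imwrite("pics/sc.png",cv2.resize(s[270:370,300:420],None,fx=5,fy=5,interpolation=2))
E
```

```text
[[350, 284], [364, 294], [381, 315], [381, 321], [366, 339], [362, 338], [344, 312], [348, 285]]
[[349.5 284.5]
 [368.5 310.3]]
[[365.6 288.7]
 [313.3 304.4]
 [405.2 340.3]
 [348.6 359.4]]
far-end h: [ 585.8 -168.1   97.5]
```

View pics/sc.png

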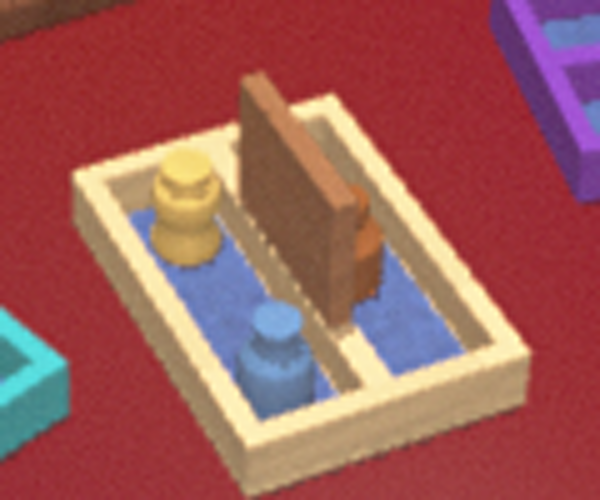

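Handle top's far end is at side (350,285) and its near end at (370,310). Both match a height of about 98–100 mm. All three goods stand upright. Descending to grasp.

```bash
python3 go.py 590.5 -214.3 64 95.4
```

```text
t 1.48 tcp [ 587.7 -216.1  230.7] yaw 95.27 tilt [-0.0012 -0.    ] F [-0.5 -0.8 -0.3] gap 85.2 gf 0.0
delta [  1.5   3.2 166.7] turn -0.0022 qd/q [-0.53  0.53  1.43 -0.    1.18 -0.62]
```

>>> drive_tool(deltas=[[[0,1,30,0],[0,1,65,0],[0,1,100,0],[0,1,130,0],[0,1,145,0]]], jaw=45)

```text
t: 1.9
tcp_pos: [0.5844, -0.2177, 0.0822]
tool_rot: [0.676, 0.737, -0.001, -0.004]
force: [-0.7, 0.2, 0.6]
finger_gap: 0.53
gripper_force: 0.0
```

>>> drive_tool(deltas=[[[0,0,12,0],[0,0,21,0],[0,0,21,0]]])

```text
t: 2.15
tcp_pos: [0.5869, -0.2179, 0.0638]
tool_rot: [0.675, 0.738, -0.0, -0.001]
force: [-0.8, -0.8, 0.2]
finger_gap: 0.528
gripper_force: 0.0
```

```bash
python3 go.py 590.5 -214.3 64 95.4
```

```text
t 2.15 tcp [ 586.9 -217.9   63.8] yaw 95.04 tilt [-0.0026  0.0012] F [-0.8 -0.8  0.2] gap 45.1 gf 0.0
delta [ 3.2  3.9 -0.2] turn -0.0062 qd/q [-0.53  0.75  1.55 -0.    0.85 -0.62]
```

>>> drive_tool(deltas=[[[1,1,0,-0.003],[3,3,0,-0.006],[3,3,0,-0.006],[3,3,0,-0.006]]])

```text
t: 2.48
tcp_pos: [0.592, -0.214, 0.0666]
tool_rot: [0.672, 0.74, 0.0, 0.001]
force: [-0.9, 0.3, 0.0]
finger_gap: 0.526
gripper_force: 0.0
```

```bash
python3 go.py 590 -214.5 64 95.4
```

```text
t 2.48 tcp [ 592.  -214.    66.6] yaw 95.53 tilt [ 0.0022 -0.0013] F [-0.9  0.3  0. ] gap 44.9 gf 0.0
delta [-0.3 -2.   2.6] turn 0.0023 qd/q [-0.52  0.74  1.54  0.    0.85 -0.62]
```

>>> drive_tool(deltas=[[[0,0,0,0],[0,0,0,0],[0,0,0,0],[0,0,0,0],[0,0,0,0]]], jaw=4, force=60)

```text
t: 2.9
tcp_pos: [0.5911, -0.2139, 0.0658]
tool_rot: [0.672, 0.74, 0.0, 0.0]
force: [-0.9, 0.1, 3.9]
finger_gap: 0.133
gripper_force: 59.6
```

```bash
python3 go.py 590 -214.5 64 95.4
```

```text
t 2.90 tcp [ 591.1 -213.9   65.8] yaw 95.51 tilt [ 0.0002 -0.0002] F [-0.9  0.1  3.9] gap 11.4 gf 59.6
delta [-0.5 -1.2  1.8] turn 0.0020 qd/q [-0.52  0.75  1.54 -0.    0.85 -0.62]
```

>>> drive_tool(deltas=[[[0,0,-2,0],[0,0,-7,0],[0,0,-14,0],[0,0,-21,0],[0,0,-25,0]]])

```text
t: 3.32
tcp_pos: [0.5914, -0.214, 0.0911]
tool_rot: [0.672, 0.74, 0.0, 0.0]
force: [-0.2, -0.2, -4.2]
finger_gap: 0.133
gripper_force: 58.5
```

>>> drive_tool(deltas=[[[3,1,0,0],[10,3,0,-0.007],[20,6,0,-0.014],[31,9,0,-0.021],[42,12,0,-0.028]]])

```text
t: 3.73
tcp_pos: [0.5988, -0.1692, 0.0899]
tool_rot: [0.662, 0.75, 0.0, -0.001]
force: [0.4, 0.7, -5.0]
finger_gap: 0.127
gripper_force: 58.5
```

```bash
python3 go.py 602.5 -96.3 91 97.1; python3 - <<'E'
from station import vision
import cv2,numpy as np,pickle
m=vision.camera_model("wrist");im=vision.snapshot("wrist")[:,:,::-1];cv2.imwrite("pics/w2.png",im)
pickle.dump(m,open("w2.pkl","wb"))
s=vision.snapshot("side")[:,:,::-1];cv2.imwrite("pics/s2.png",s)
c=np.zeros((480,800,3),np.uint8);c[:,:480]=im[:,80:560];c[:300,480:]=s[150:450,180:500]
cv2.imwrite("pics/c2.png",c)
E
```

```text
t 3.73 tcp [ 598.8 -169.2   89.9] yaw 97.16 tilt [-0.001   0.0009] F [ 0.4  0.7 -5. ] gap 10.9 gf 58.5
delta [71.8 12.8 -1. ] turn 0.0010 qd/q [-0.45  0.7   1.55  0.    0.89 -0.58]
```

View pics/c2.png

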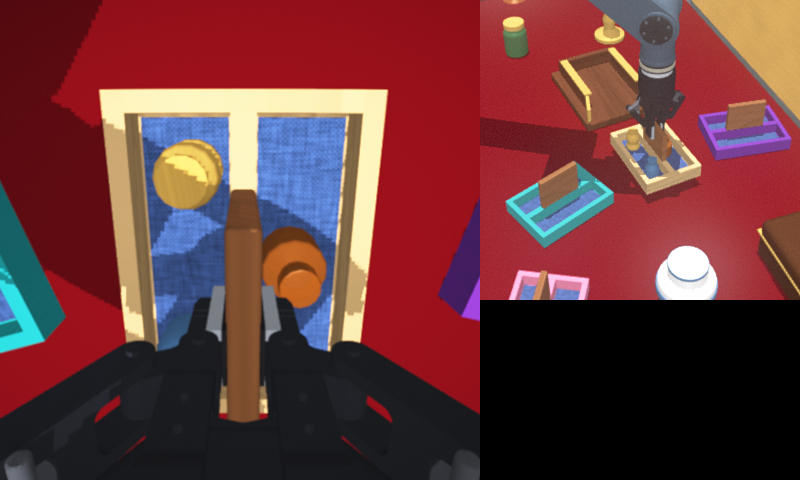

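The tray is held level, with its front rim at (100,90)–(387,90), and all goods are upright. Next I move to just before the flare and measure tray versus stand in the wrist view.

>>> drive_tool(deltas=[[[8,2,0,0],[23,5,0,0],[40,8,0,0],[57,11,0,0],[68,12,0,0]]])

```text
t: 4.25
tcp_pos: [0.6022, -0.0994, 0.0902]
tool_rot: [0.662, 0.75, 0.0, -0.001]
force: [-0.5, 0.7, -5.8]
finger_gap: 0.133
gripper_force: 58.6
```

>>> drive_tool(deltas=[[[2,1,0,0],[2,1,0,0],[2,1,0,0]]])

```text
t: 4.5
tcp_pos: [0.6036, -0.1003, 0.0905]
tool_rot: [0.662, 0.75, -0.0, 0.001]
force: [-0.0, -0.5, -4.9]
finger_gap: 0.135
gripper_force: 58.5
```

```bash
python3 go.py 602.5 -96.3 91 97.1; python3 - <<'E'
from station import vision
import cv2,numpy as np,pickle
m=vision.camera_model("wrist");im=vision.snapshot("wrist")[:,:,::-1];cv2.imwrite("pics/w3.png",im)
pickle.dump(m,open("w3.pkl","wb"))
cv2.imwrite("pics/t3.png",vision.snapshot("top")[:,:,::-1])
E
```

```text
t 4.50 tcp [ 603.6 -100.3   90.5] yaw 97.13 tilt [ 0.0008 -0.0009] F [-0.  -0.5 -4.9] gap 11.5 gf 58.5
delta [ 4.1 -0.6 -0.5] turn 0.0005 qd/q [-0.35  0.69  1.58 -0.    0.87 -0.47]
```

View pics/w3.png

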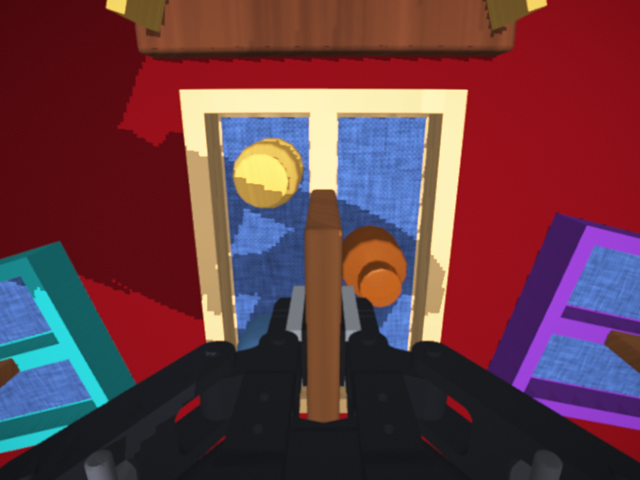

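The tray's front rim spans (180,90)–(467,90) and the plinth's front edge (138,52)–(513,50). Computing the offset between them.

```bash
python3 - <<'E'
from h import *
import pickle
np.set_printoptions(precision=1,suppress=True)
w=cv2.imread("pics/w3.png");mw=pickle.load(open("w3.pkl","rb"))
m=mask(w,(10,20,150),(34,140,255))
row=m[100];xs=np.where(row[170:480])[0]+170;print("rim row100",xs.min(),xs.max())
ys=[np.where(m[70:130,c])[0].min()+70 for c in (195,260,320,390,455)];print("front ys",ys)
p=cast(mw,[(180,ys[0]),(467,ys[-1])],.055)*1000
b=mask(w,(4,60,40),(19,200,255)); b[60:]=0
for r in (30,40,47):
    x=np.where(b[r,125:530])[0]+125;print(r,x.min(),x.max(),cast(mw,[(x.min(),r),(x.max(),r)],.02)[:,:2]*1000)
yy=[np.where(b[:60,c])[0].max() for c in (170,250,330,410,490)];print("plinth front ys",yy)
q=cast(mw,[(x,y) for x,y in zip((170,250,330,410,490),yy)],.02)*1000
a=np.radians(7.1);n=np.array([np.cos(a),np.sin(a)]);d=np.array([-np.sin(a),np.cos(a)])
print("tray front",p, p[:,:2]@n,p[:,:2]@d, "mid l",(p[:,:2]@n).mean())
print("plinth s",q[:,:2]@d)
for r in (30,40,47):
    x=np.where(b[r,125:530])[0]+125;print("plinth l",(cast(mw,[(x.min(),r),(x.max(),r)],.02)[:,:2]*1000@n))
y=mask(w,(20,80,60),(34,255,255));y[35:]=0
for k in sorted(cv2.findContours(y,0,2)[0],key=cv2.contourArea)[-3:]:
    k=cv2.approxPolyDP(k,2,True).reshape(-1,2);print("brass");print(np.c_[k,cast(mw,k+0.,.056)[:,:2]*1000@np.c_[n,d]])
E
```

```text
rim row100 180 466
front ys [np.int64(89), np.int64(89), np.int64(89), np.int64(89), np.int64(90)]
30 135 515 [[491.9   8.1]
 [687.7  32.9]]
40 137 513 [[492.9   3.4]
 [687.9  28.1]]
47 138 512 [[493.4   0.1]
 [688.3  24.8]]
plinth front ys [np.int64(57), np.int64(56), np.int64(55), np.int64(54), np.int64(55)]
tray front [[528.7 -19.1  55. ]
 [657.1  -3.3  55. ]] [522.3 651.7] [-84.3 -84.5] mid l 586.9596630313371
plinth s [-65.9 -65.6 -65.1 -64.4 -64.5]
plinth l [489.1 686.5]
plinth l [489.5 686.1]
plinth l [489.6 686. ]
brass
[[508.   18.  665.9 -55.2]
 [505.   19.  664.6 -55.7]
 [506.   22.  665.2 -56.8]]
brass
[[526.    0.  672.7 -48.2]
 [528.   11.  674.2 -52.4]
 [545.    4.  681.1 -49.6]
 [545.    0.  680.9 -48.1]]
brass
[[107.    1.  495.  -48.9]
 [107.    7.  494.7 -51.2]
 [124.   13.  501.7 -53.6]
 [126.    0.  503.2 -48.7]]
```

>>> drive_tool(deltas=[[[3,1,0,0],[11,1,1,0],[21,1,1,0],[31,1,2,0],[41,1,2,0]]])

```text
t: 5.02
tcp_pos: [0.5985, -0.0577, 0.088]
tool_rot: [0.662, 0.75, -0.0, -0.001]
force: [-0.3, -0.0, -6.2]
finger_gap: 0.138
gripper_force: 58.5
```

>>> drive_tool(deltas=[[[9,0,0,0],[17,0,0,0],[24,0,0,0],[29,0,0,0],[31,0,0,0]]])

```text
t: 5.43
tcp_pos: [0.5951, -0.0272, 0.0884]
tool_rot: [0.662, 0.75, -0.0, -0.0]
force: [0.5, -0.1, -4.9]
finger_gap: 0.129
gripper_force: 58.5
```

```bash
python3 go.py 573.6 146.9 86 97.1; python3 - <<'E'
from station import vision
import cv2,numpy as np,pickle
from h import *
m=vision.camera_model("wrist");im=np.ascontiguousarray(vision.snapshot("wrist")[:,:,::-1]);cv2.imwrite("pics/w4.png",im)
pickle.dump(m,open("w4.pkl","wb"))
E
```

```text
t 5.43 tcp [595.1 -27.2  88.4] yaw 97.17 tilt [-0.0002  0.0002] F [ 0.5 -0.1 -4.9] gap 11.0 gf 58.5
delta [175.4   0.4   2.4] turn 0.0012 qd/q [-0.23  0.68  1.62  0.    0.84 -0.36]
```

View pics/w4.png

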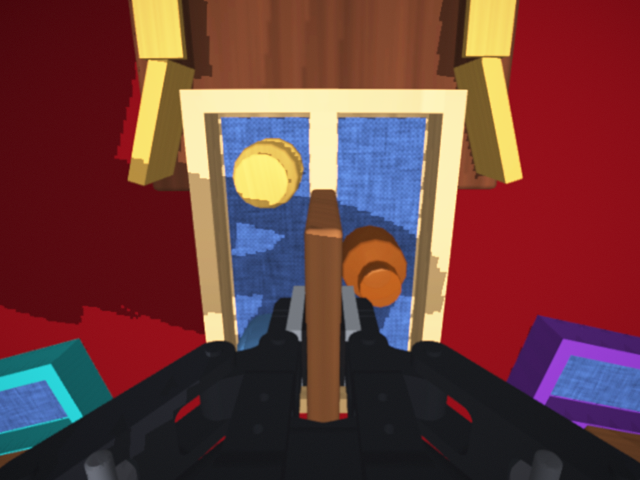

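The tray's front rim (181–466, row 90) is inside the flare. Lip inner edges are at about (188,58) and (464,58). Measuring the offset and yaw numerically.

```bash
python3 - <<'E'
from h import *
import pickle
np.set_printoptions(precision=1,suppress=True)
w=cv2.imread("pics/w4.png");mw=pickle.load(open("w4.pkl","rb"))
a=np.radians(7.1);n=np.array([np.cos(a),np.sin(a)]);d=np.array([-np.sin(a),np.cos(a)])
y=mask(w,(22,110,200),(34,255,255))
for r in (4,14,24,34,44,52):
    L=np.where(y[r,120:240])[0].max()+120;Rr=np.where(y[r,420:540])[0].min()+420
    q=cast(mw,[(L,r),(Rr,r)],.061)[:,:2]*1000@np.c_[n,d];print(r,L,Rr,q.ravel(),q[:,0].mean())
m=mask(w,(10,20,150),(34,130,255))
p=cast(mw,[(180.5,89),(466.5,89)],.0526)[:,:2]*1000@np.c_[n,d];print(p,p[:,0].mean())
E
```

```text
4 176 471 [527.3  21.3 647.3  21.6] 587.2975271618525
14 177 470 [527.3  17.7 647.3  18. ] 587.3075000066158
24 178 469 [527.4  14.  647.3  14.3] 587.3176022939472
34 179 468 [527.4  10.2 647.2  10.5] 587.3278376621732
44 180 467 [527.4   6.4 647.2   6.7] 587.3382098601298
52 181 467 [527.5   3.3 647.6   3.6] 587.5579890052734
[[522.8 -10.7]
 [652.  -10.4]] 587.4044864091607
```

Aligned within about 0.1 mm and 0.2°. Sliding in.

>>> drive_tool(deltas=[[[2,0,0,0],[8,0,0,0],[16,0,1,0],[24,0,1,0],[32,0,1,0]]])

```text
t: 5.9
tcp_pos: [0.591, 0.0042, 0.0871]
tool_rot: [0.662, 0.749, -0.0, -0.0]
force: [-0.0, -0.4, -5.9]
finger_gap: 0.134
gripper_force: 58.5
```

>>> drive_tool(deltas=[[[8,0,0,0],[16,0,0,0],[24,0,0,0],[31,0,0,0],[36,0,0,0]]])

```text
t: 6.32
tcp_pos: [0.5866, 0.0403, 0.0873]
tool_rot: [0.662, 0.75, -0.0, -0.0]
force: [0.3, 0.1, -5.5]
finger_gap: 0.13
gripper_force: 58.5
```

```bash
python3 go.py 573.6 146.9 86 97.1
```

```text
t 6.32 tcp [586.6  40.3  87.3] yaw 97.15 tilt [-0.0002  0.0002] F [ 0.3  0.1 -5.5] gap 11.1 gf 58.5
delta [107.4   0.3   1.3] turn 0.0008 qd/q [-0.12  0.67  1.64  0.    0.83 -0.25]
```

>>> drive_tool(deltas=[[[3,0,0,0],[10,0,0,0],[18,0,0,0],[27,0,0,0],[36,0,0,0]]])

```text
t: 6.73
tcp_pos: [0.5823, 0.0757, 0.0873]
tool_rot: [0.662, 0.749, 0.0, -0.0]
force: [-0.1, 0.2, -5.3]
finger_gap: 0.132
gripper_force: 58.5
```

>>> drive_tool(deltas=[[[9,0,0,0],[18,0,0,0],[26,0,0,0],[32,0,0,0],[36,0,0,0]]])

```text
t: 7.15
tcp_pos: [0.5778, 0.1117, 0.0873]
tool_rot: [0.662, 0.75, 0.0, -0.0]
force: [0.2, -0.3, -5.4]
finger_gap: 0.131
gripper_force: 58.5
```

>>> drive_tool(deltas=[[[4,0,0,0],[10,0,0,0],[16,0,0,0],[20,0,0,0],[23,0,0,0]]])

```text
t: 7.57
tcp_pos: [0.575, 0.134, 0.0873]
tool_rot: [0.662, 0.75, -0.0, -0.0]
force: [0.3, 0.1, -6.2]
finger_gap: 0.131
gripper_force: 58.5
```

```bash
python3 go.py 573.6 146.9 86 97.1
```

```text
t 7.57 tcp [575.  134.   87.3] yaw 97.12 tilt [-0.0001  0.    ] F [ 0.3  0.1 -6.2] gap 11.2 gf 58.5
delta [13.   0.2  1.3] turn 0.0003 qd/q [ 0.04  0.68  1.64  0.    0.83 -0.08]
```

>>> drive_tool(deltas=[[[2,0,0,0],[5,0,0,0],[8,0,0.5,0],[9,0,1,0],[9,0,1.5,0]]])

```text
t: 7.98
tcp_pos: [0.574, 0.1426, 0.0858]
tool_rot: [0.662, 0.75, 0.0, -0.0]
force: [-1.8, 1.6, 4.1]
finger_gap: 0.127
gripper_force: 60.2
```

>>> drive_tool(deltas=[[[1,0,0,0],[2,0,0,0],[3,0,0,0],[4,0,0,0],[4,0,0,0]]])

```text
t: 8.4
tcp_pos: [0.5735, 0.1465, 0.0858]
tool_rot: [0.662, 0.75, 0.0, -0.0]
force: [-0.5, 0.0, -4.9]
finger_gap: 0.132
gripper_force: 58.5
```

```bash
python3 go.py 573.6 146.9 86 97.1
```

```text
t 8.40 tcp [573.5 146.5  85.8] yaw 97.11 tilt [-0.      0.0001] F [-0.5  0.  -4.9] gap 11.3 gf 58.5
delta [ 0.4  0.1 -0.2] turn 0.0001 qd/q [ 0.06  0.68  1.63  0.    0.83 -0.06]
```

>>> drive_tool(deltas=[[[0,0,0.3,0],[0,0,0.6,0],[1,0,0.6,0],[1,0,0.6,0]]])

```text
t: 8.73
tcp_pos: [0.5737, 0.147, 0.0858]
tool_rot: [0.662, 0.75, -0.0, 0.001]
force: [-1.6, -1.6, 1.3]
finger_gap: 0.135
gripper_force: 59.4
```

>>> drive_tool(deltas=[[[0.5,0,0,0],[1,0,0,0],[1.5,0,0,0],[2,0,0,0],[2,0,0,0]]])

```text
t: 9.15
tcp_pos: [0.5741, 0.1488, 0.0858]
tool_rot: [0.662, 0.75, 0.0, 0.001]
force: [0.5, -5.4, 4.6]
finger_gap: 0.134
gripper_force: 59.9
```

```bash
python3 go.py 573.6 146.9 86 97.1
```

```text
t 9.15 tcp [574.1 148.8  85.8] yaw 97.13 tilt [ 0.002  -0.0008] F [ 0.5 -5.4  4.6] gap 11.5 gf 59.9
delta [-1.9 -0.7 -0.2] turn 0.0006 qd/q [ 0.07  0.68  1.63 -0.    0.83 -0.06]
```

>>> drive_tool(deltas=[[[0.5,0,0,0],[1,0,0,0],[1.5,0,0,0],[2,0,0,0],[2,0,0,0]]])

```text
t: 9.57
tcp_pos: [0.5745, 0.1493, 0.0859]
tool_rot: [0.661, 0.75, -0.0, 0.002]
force: [2.2, -10.5, 3.2]
finger_gap: 0.131
gripper_force: 60.0
```

```bash
python3 go.py 573.6 146.9 86 97.1
```

```text
t 9.57 tcp [574.5 149.3  85.9] yaw 97.25 tilt [ 0.0031 -0.0034] F [  2.2 -10.5   3.2] gap 11.2 gf 60.0
delta [-2.3 -1.2 -0.1] turn 0.0025 qd/q [ 0.07  0.68  1.63 -0.    0.83 -0.06]
```

>>> drive_tool(deltas=[[[1,0,0,0],[2,0,0,0],[3,0,0,0],[3,0,0,0]]])

```text
t: 9.9
tcp_pos: [0.5745, 0.1497, 0.0864]
tool_rot: [0.66, 0.751, -0.002, 0.004]
force: [-0.8, -18.1, 7.6]
finger_gap: 0.134
gripper_force: 60.5
```

```bash
python3 go.py 573.6 146.9 86 97.1; python3 - <<'E'
from station import vision
import cv2,numpy as np,pickle
m=vision.camera_model("wrist");im=vision.snapshot("wrist")[:,:,::-1];cv2.imwrite("pics/w5.png",im)
t=vision.snapshot("top")[:,:,::-1]
c=np.zeros((600,800,3),np.uint8);c[:300,:400]=cv2.resize(im,(400,300));c[300:,:]=cv2.resize(t[170:290,180:340],(800,600))[:300] ;c[:300,400:]=cv2.resize(t[180:285,200:340],(400,300),interpolation=2)
s=vision.snapshot("side")[:,:,::-1];c[300:]=0;c[300:,:400]=cv2.resize(s[180:315,220:400],(400,300),interpolation=2)
cv2.imwrite("pics/c5.png",c)
E
```

```text
t 9.90 tcp [574.5 149.7  86.4] yaw 97.33 tilt [ 0.0032 -0.0077] F [ -0.8 -18.1   7.6] gap 11.4 gf 60.5
delta [-2.7 -1.2  0.5] turn 0.0040 qd/q [ 0.07  0.68  1.63 -0.01  0.83 -0.05]
```

View pics/c5.png

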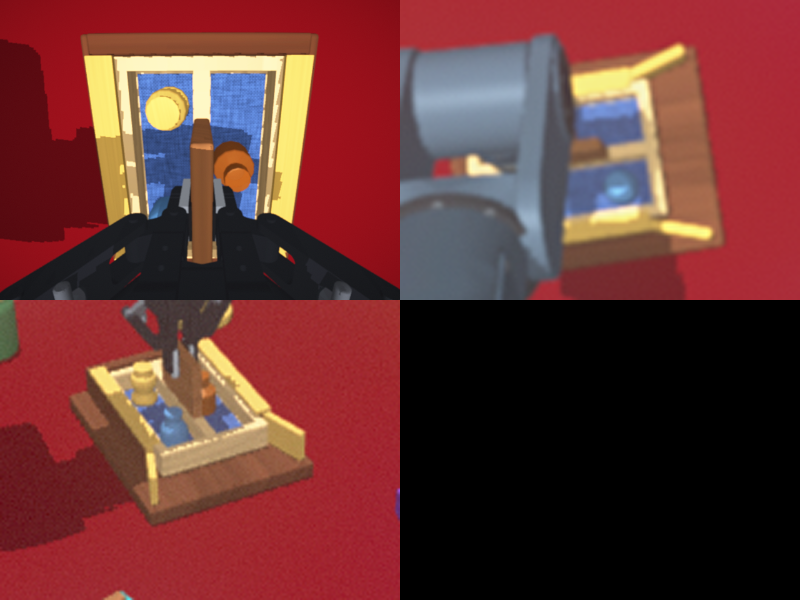

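The tray rim touches the back stop (wrist inset, row 55) under the lips, and the goods are upright. I ease the push, release, and rise.

>>> drive_tool(deltas=[[[-2,0,0,0],[-4,0,0,0],[-4.5,0,0,0],[-4.5,0,0,0]]])

```text
t: 10.38
tcp_pos: [0.5744, 0.1491, 0.0858]
tool_rot: [0.662, 0.75, 0.0, 0.001]
force: [1.8, -6.8, 4.0]
finger_gap: 0.134
gripper_force: 60.0
```

>>> drive_tool(deltas=[[[0,0,0,0],[0,0,0,0],[0,0,0,0],[0,0,0,0],[0,0,0,0]]], jaw=40)

```text
t: 10.8
tcp_pos: [0.5727, 0.1504, 0.0849]
tool_rot: [0.662, 0.75, -0.0, -0.0]
force: [-0.6, -0.0, -0.5]
finger_gap: 0.468
gripper_force: 0.0
```

```bash
python3 go.py 574.5 149.7 86 97.1
```

```text
t 10.80 tcp [572.7 150.4  84.9] yaw 97.12 tilt [-0.0006  0.0005] F [-0.6 -0.  -0.5] gap 39.9 gf 0.0
delta [-0.9  1.7 -1.1] turn 0.0003 qd/q [ 0.07  0.68  1.63  0.    0.83 -0.06]
```

>>> drive_tool(deltas=[[[0,0,-5,0],[0,0,-20,0],[0,0,-45,0],[0,0,-75,0],[0,0,-105,0]]])

```text
t: 11.22
tcp_pos: [0.5725, 0.1499, 0.1911]
tool_rot: [0.662, 0.75, -0.001, -0.001]
force: [0.2, -0.1, 0.1]
finger_gap: 0.469
gripper_force: 0.0
```

>>> drive_tool(deltas=[[[-25,0,-30,0],[-60,0,-40,0],[-95,0,-40,0],[-130,0,-40,0],[-160,0,-40,0]]])

```text
t: 11.63
tcp_pos: [0.5932, -0.0108, 0.2313]
tool_rot: [0.662, 0.75, 0.0, 0.001]
force: [0.5, 1.0, -0.1]
finger_gap: 0.469
gripper_force: 0.0
```

```bash
python3 - <<'E'
from station import vision,manip
from h import *
s0=manip.sense();print(s0["t"],s0["tcp_pos"],s0["force"])
m=vision.camera_model("wrist");im=vision.snapshot("wrist")[:,:,::-1]
t=vision.snapshot("top")[:,:,::-1];s=vision.snapshot("side")[:,:,::-1]
c=np.zeros((600,800,3),np.uint8);c[:300,:400]=cv2.resize(im,(400,300));c[:300,400:]=cv2.resize(t[180:285,200:340],(400,300),interpolation=2)
c[300:,:400]=cv2.resize(s[180:315,220:400],(400,300),interpolation=2);c[300:,400:]=cv2.resize(t,(400,300))
cv2.imwrite("pics/c6.png",c)
E
```

```text
11.6333 [ 0.59315073 -0.01076961  0.23129634] [ 0.49496755  0.98891587 -0.14958061]
```

View pics/c6.png

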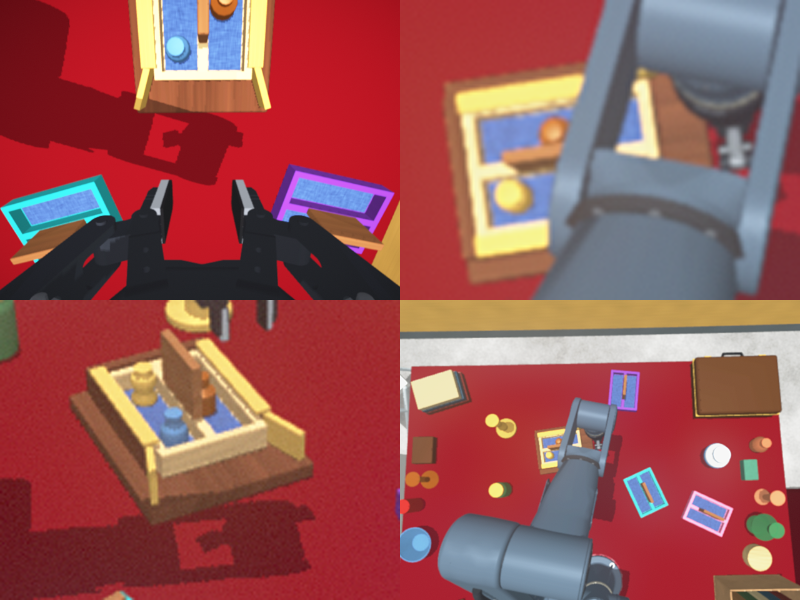

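The tray sits against the back stop, under both lips. All three goods are upright (side inset (143,383), (174,425), (208,393)), and the bystanders are unmoved.

```bash
python3 -c "
from station import manip
print(manip.sign_off())"
```

```text
the job is handed in; nothing more can be done
None
```

I slid the tray fully home against the back stop, with all three goods upright and the bystanders where they were. The job is handed in, at about 12 s on the robot's clock.

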